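# Unlatch the dished pan and present it turned, ball in the middle

## Robot

A 6-joint arm with a two-finger parallel gripper is mounted at the origin on the work surface. World frame = base frame: x ahead of the robot, y to its left, z up, the work surface at z = 0. Lengths are in m, angles in degrees, forces in N, time in s.
With the tool pointing down it reaches from about 0.225 to 0.875 m from the base axis. Payload 3.4 kg.
Tool frame: the origin (TCP) lies on the centre line of the jaws, within the pads' length; the fingertips stand 8 mm ahead of it and the grasp point (between the pads) lies 11 mm behind it; z points along the fingers, y is the direction in which the jaws open and shut (so a half turn about z gives the same grasp; the last joint's range is limited). The gripper opens to 85 mm and grips with 20 to 120 N. Pads are 22 mm wide; open, the fingers measure 114 mm over their backs; the gripper's body (76 mm by 85 mm) begins 54 mm behind the grasp point. The pads swing forward as they close: fully open they stand 13 mm farther back than shut.
Start: joints at [67.895, 15.808, 86.224, -0, 77.962, -6.933], TCP at [0.151, 0.555, 0.239] pointing down, gripper open.
Joint ranges: [-165.64, 165.64], [-43.16, 119.46], [12.63, 154.43], [-67.54, 247.53], [6.08, 155.33], [-154.97, 154.97]. Speed limits (degrees/s): [147.25, 147.25, 180, 180, 180, 180].

## Interface

Orientations are given as [roll, pitch, yaw] about the fixed x, y, z axes, in that order (R = Rz(yaw) Ry(pitch) Rx(roll)).
In Python, from station import ctrl gives the robot as it stands.
- The arm moves only by the shell command python3 -m crank 'ROWS'. ROWS is JSON, a list of rows, each an object with "jaw": the closure in counts, from 0 (fully open) to 255 (shut); "xyz": the shift along the tool's x, y, z in cm, a list of three; "twist": the turn about the tool's z in rad. A call has 1 to 20 rows; each row is the pose to reach, as a shift and turn from the pose commanded when the call began, along the tool's axes at that moment; what a row does not reach only later rows make up. A row lasts 1/10 s, in which the tool goes at most 50 mm and 8.59 degrees, less where a joint would pass 70% of its speed; a pose out of reach is approached as far as the arm can. A call with a gripper value outside its range is refused whole. The fingers move at their own pace and stop on an object; the grip force is fixed at half the most. Time passes only in rows, so rows that repeat a pose let the fingers close. It gives the time, the measured TCP pose, the force and the opening at its end, in the units of the state.
- ctrl.read_state(): the state, without advancing time (a new reading comes with each control period).
- ctrl.capture(name): name is "scene" or "top"; returns the picture (480x640x3 uint8, red, green, blue); there is no depth.
- ctrl.camera_params(name): a dict with "fx", "fy", "cx", "cy" (pixels), "rvec" (rotation vector, rad) and "tvec" (3), from world to camera coordinates, as OpenCV has them. Camera axes: x right, y down, z forward; pixel columns grow to the right and rows downward; lengths in m; the calibration is good to about 2 mm. A picture is of the moment at which its call begins. camera_params takes no time and is no camera call.
- ctrl.close_job(): hands the job in, once; it reports no verdict.
The state is a dict: "time_s": time; "qpos": joint angles; "dq": joint speeds; "joint_efforts": joint torques, N m; "ee_pos": TCP position; "orientation": TCP orientation; "contact_force": force on the tool from outside, world axes, zero at the start; "ft_torque": the same for the moment, N m; "width": finger opening in m.
Only numpy, scipy, OpenCV 4.12 (cv2) and the standard library are available. Lean on these libraries where they do the work, as an engineer would, in place of code of your own. Each camera call takes 0.05 s, during which the arm holds its last target.

## Task

Slide the latch on the bamboo dock fully back to its end stop, then take the dished aluminium pan by the wooden grip of its arched handle and lift it straight up about 10 cm, keeping it level so that the loose steel ball stays inside the engraved ring. Up there, still over the dock, turn the pan a quarter turn counter-clockwise seen from above, so that its ear is offered to a guest across the shelf, and finish while still holding it there, level and still, with the ball inside the ring. Do not touch the ball, leave the latch open and leave the other things where they stand.

Things in the scene. Friction and masses are not known exactly. Their poses are not given: they have to be found in the camera images.
- dock: Fixed bamboo board, 240 x 240 mm and 8 mm thick, with a 70 mm wide tongue of board along its -y side carrying an aluminium latch guide (52 mm wide, its top 59 mm above the shelf, from 165 to 285 mm out from the centre). Origin: underside, centre of the square where the pan stands, on the shelf surface. z up; the latch lies in the direction of its -y. The yaw varies up to 0.3 rad. Four 4 mm high nubs surround the pan's foot; the pan lifts straight up out of them.
- latch (a joint): Travel of the latch in m: 0 with its tongue fully over the pan's ear, 0.045 at the end stop, fully back. It grows as the grip moves along the dock's -y, away from the pan. It has about 2.5 N of friction and stays where it is left. It starts between 0 and 8 mm and then holds the pan down.
- latch_grip (a point): Centre of the gripping part of the latch: an upright black block 20 mm along the dock's x, 24 mm along its y, 38 mm tall, top 17 mm above this point and the guide's top 21 mm below it. Axes as the dock's. Sides facing the dock's +x and -x are free to be gripped.
- pan_grip (a point): Centre of the wooden grip at the top of the pan's arched handle, a bar 80 mm along the pan's x, 16 mm along y (the width to grip), 24 mm tall; 115 mm above the underside of the pan's foot. The pan (0.35 to 0.55 kg, centre of mass close to its axis) hangs straight below it; 57 mm are free between the bar's underside and the top of the ball. Axes are the pan's own: z up, ear to -y; the arch stands in the x-z plane, its legs on the rim 103 mm out.
- pan_center (a point): Middle of the pan's dished floor, 10 mm above the underside of the foot; pan axes. The pan is round, 207 mm across, rim 43 mm above the underside of its foot; the floor rises outward at 5 degrees to 50 mm radius, then at 12 degrees. A ring of 60 mm diameter is engraved around this point.
- ear (a point): The pan's flat ear, 44 mm wide and 6 mm thick, standing out at the rim towards the pan's -y; this point lies 120 mm out from the pan's axis and 39 mm above the underside of the foot. At the start it lies under the latch tongue with a 3 mm gap.
- ball_mid (a point): Centre of the loose steel ball, 36 mm in diameter, 0.19 kg, that lies in the middle of the pan and rolls if the pan is tilted or jerked (the axes turn with it). It starts in the middle of the ring.
- pan: The same pan; origin at the centre of the underside of its foot, which stands on the dock 8 mm above the shelf; pan axes as for its grip.
- canister: Bystander: lidded stainless canister, 100 mm across, 138 mm tall with its knob. Origin: centre of underside.
- skewer_holder: Bystander: round bamboo skewer holder, 72 mm across, 110 mm tall, skewers standing to about 212 mm. Origin: centre of underside.
- grill_pans: Bystander: stack of three nested rectangular aluminium grill pans, 220 x 180 mm over their lugs, 52 mm tall. Origin: centre of underside.

How it is judged (in metres and radians):
On the way, in this order (a step that is already met when the one before it is completed fails the run):
1. The latch is drawn back to its end stop while the pan still stands in the dock (value of joint latch above 0.041 m and z of pan_center in the frame of dock below 0.028 m), for 0.2 s.
2. The pan is lifted at least 5 cm off the dock, not yet turned (z of pan_center in the frame of dock above 0.068 m and angle between the x axis of pan_center and the x axis of dock, either way round below 0.35 rad), for 0.1 s.
At the end, for the whole second after the job is handed in: For the last second the gripper alone holds the pan 6 to 16 cm above its place, within 5 cm of the dock centre, turned counter-clockwise a quarter turn (within 0.2 rad) against the dock, level within 0.1 rad, still, ball within 30 mm of the middle; the latch is within 4 mm of its end stop (contact force between pan and the fingers above 1 N and contact force between pan and dock below 0.1 N and z of pan_center in the frame of dock between 0.078 and 0.178 m and horizontal distance between pan_center and dock below 0.05 m and angle between the x axis of pan_center and the x axis of dock, either way round above 1.3708 rad and x of ear in the frame of dock above 0.05 m and angle between pan_center's own z axis and vertical below 0.1 rad and horizontal distance between ball_mid and pan_center below 0.03 m and linear speed of pan below 0.03 m/s and angular speed of pan below 0.15 rad/s and value of joint latch above 0.041 m); the arm keeps its last pose, push and grip.
It fails at once if The ball leaves the engraved ring (30 mm from the middle) (horizontal distance between ball_mid and pan_center above 0.03 m).
It fails at once if The pan is tilted by more than 0.17 rad (10 degrees) (angle between pan_center's own z axis and vertical above 0.17 rad).
It fails at once if The gripper or arm touches the ball (contact force between ball and the fingers above 0.5 N or contact force between ball and the arm above 0.5 N).
It fails at once if A bystander is pushed by more than 20 mm (distance of any of canister, skewer_holder, grill_pans from where it was at the start of the episode above 0.02 m).
It also fails if it takes over 51 s, if anything falls off the work surface, if the arm or the gripper's body presses on something with over 40 N, if the wrist force passes 120 N, or if a joint passes its speed limit or range.

## Working session

There is one attempt and no reset: what is moved stays moved. The work goes in short steps, Python scripts to look and compute and a shell command to move; the robot and the scene stay as the last step left them, time stands still between calls to the robot, and variables do not carry over. Pictures are saved under pics/ and viewed, and the job is handed in when it is done.

```bash
ls; mkdir -p pics; python3 - <<'E'
from station import ctrl
import cv2
print(ctrl.read_state())
for n in("scene","top"):
    im=ctrl.capture(n); cv2.imwrite(f"pics/{n}0.png",im[:,:,::-1]); print(n,ctrl.camera_params(n))
E
```

```text
pics
{'time_s': 0.0, 'qpos': array([ 6.78952198e+01,  1.58480609e+01,  8.62959999e+01, -2.98046753e-04,
        7.79630181e+01, -6.93476913e+00]), 'dq': array([ 0.06806626,  0.02212288, -0.03578542,  0.03356925,  0.00902286,
       -0.01518303]), 'joint_efforts': array([ 1.70202304e-03, -4.16760743e+01, -2.45807862e+01,  2.57618797e-05,
        1.09243824e-02, -9.48351158e-06]), 'ee_pos': array([0.15029512, 0.5544654 , 0.23842992]), 'orientation': array([-1.79893669e+02, -1.26393778e-02,  1.64830040e+02]), 'contact_force': array([-0.74803662,  0.51449813, -0.78517003]), 'ft_torque': array([-0.01335767, -0.06050906,  0.0169954 ]), 'width': 0.08533692154215963}
scene {'fx': 585.0938469096812, 'fy': 585.0938469096812, 'cx': 305.87097282955017, 'cy': 236.24729291156513, 'rvec': array([ 0.88975973,  2.30276076, -1.32538588]), 'tvec': array([ 0.47213014, -0.06306346,  1.78060818])}
top {'fx': 534.1121283182617, 'fy': 534.1121283182617, 'cx': 333.1546054590573, 'cy': 235.25649296949732, 'rvec': array([ 2.14268844, -2.18933126,  0.07789606]), 'tvec': array([-0.04180363,  0.57575031,  1.49315403])}
```

View pics/scene0.png

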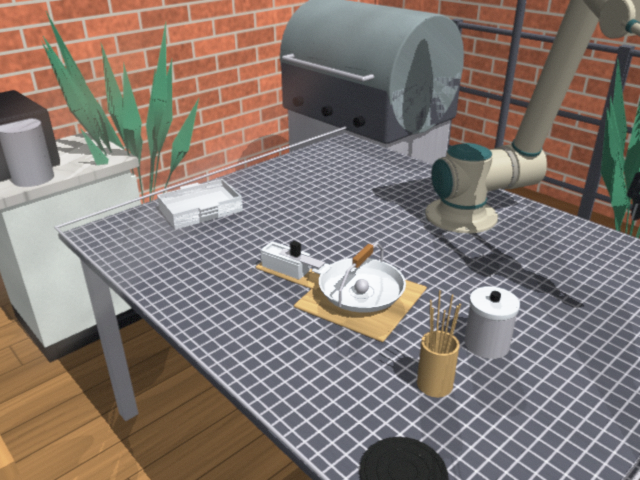

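View pics/top0.png

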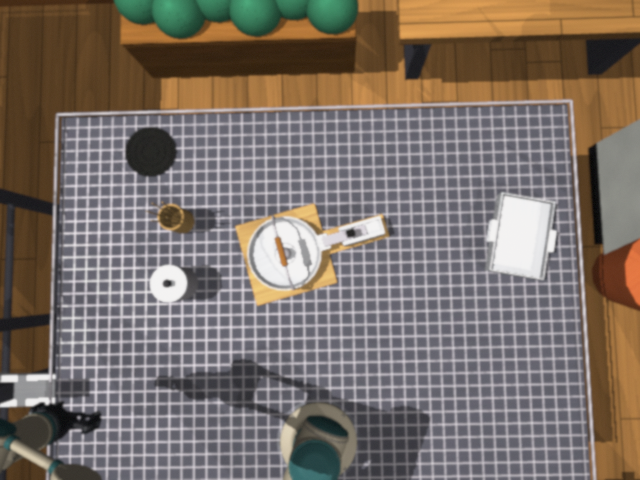

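The top view shows the dock at about (287,254), the wooden grip at (282,250), the black latch knob at (350,233) and the robot base at (318,445). The canister is at (169,284), the skewers at (172,217) and the grill pans at (522,236). Next I'll measure.

```bash
cat > h.py <<'E'
import numpy as np, cv2
from station import ctrl
def cam(n):
    p=ctrl.camera_params(n); R,_=cv2.Rodrigues(p['rvec']); K=np.array([[p['fx'],0,p['cx']],[0,p['fy'],p['cy']],[0,0,1]]); return K,R,p['tvec']
def ray(n,uv,z):
    K,R,t=cam(n); c=-R.T@t; d=R.T@np.linalg.solve(K,[uv[0],uv[1],1]); return c+d*(z-c[2])/d[2]
def proj(n,X):
    K,R,t=cam(n); q=K@(R@np.asarray(X)+t); return q[:2]/q[2]
def tri(uv1,uv2):
    A=[];b=[]
    for n,uv in(("scene",uv1),("top",uv2)):
        K,R,t=cam(n);P=K@np.c_[R,t]
        for i in(0,1):
            r=uv[i]*P[2]-P[i];A.append(r[:3]);b.append(-r[3])
    s=np.linalg.lstsq(np.array(A),np.array(b),rcond=None); return s[0],s[1]
E
python3 - <<'E'
from h import *
t=cv2.imread('pics/top0.png');s=cv2.imread('pics/scene0.png')
cv2.imwrite('pics/topz.png',cv2.resize(t[190:315,225:400],None,fx=4.5,fy=4.5,interpolation=cv2.INTER_CUBIC))
cv2.imwrite('pics/scz.png',cv2.resize(s[230:340,250:430],None,fx=4.4,fy=4.4,interpolation=cv2.INTER_CUBIC))
for n,im,box in(("top",t,(225,195,400,315)),("scene",s,(250,230,430,340))):
    h=cv2.cvtColor(im,cv2.COLOR_BGR2HSV)
    M={'wood':cv2.inRange(h,(5,150,60),(14,255,185)),'board':cv2.inRange(h,(13,60,120),(30,220,255)),'black':cv2.inRange(h,(0,0,0),(180,255,45))}
    for k,m in M.items():
        x0,y0,x1,y1=box;mm=np.zeros_like(m);mm[y0:y1,x0:x1]=m[y0:y1,x0:x1]
        cs,_=cv2.findContours(mm,cv2.RETR_EXTERNAL,cv2.CHAIN_APPROX_NONE)
        for c in sorted(cs,key=cv2.contourArea)[-3:]:
            if len(c)>6: print(n,k,cv2.contourArea(c),c.reshape(-1,2).mean(0),cv2.minAreaRect(c),cv2.boundingRect(c))
E
```

```text
top board 108.0 [280.46666667 251.01666667] ((280.4584655761719, 251.15042114257812), (28.584367752075195, 5.406406879425049), 74.47589111328125) (275, 237, 12, 29)
top board 609.5 [308.03225806 219.15483871] ((308.28955078125, 215.5030975341797), (66.4991683959961, 26.721721649169922), 20.409883499145508) (273, 203, 67, 32)
top board 2030.5 [303.25788497 258.05565863] ((315.50103759765625, 246.04226684570312), (84.26171112060547, 146.58132934570312), 74.53878784179688) (235, 214, 154, 92)
top black 10.5 [350.69230769 232.69230769] ((350.5, 232.5), (3.0, 5.0), 90.0) (348, 231, 6, 4)
scene board 37.0 [426.16666667 336.16666667] ((425.5, 335.5), (7.0, 7.0), 90.0) (422, 332, 8, 8)
scene board 189.0 [362.98148148 254.83333333] ((363.0000305175781, 254.50003051757812), (9.192387580871582, 26.16295051574707), 45.0) (353, 244, 20, 24)
scene board 2587.0 [337.68526786 299.08482143] ((337.95758056640625, 303.30804443359375), (171.40185546875, 62.170677185058594), 6.596738338470459) (256, 263, 171, 77)
scene black 91.0 [294.97222222 249.        ] ((295.0, 248.5), (8.0, 13.0), 0.0) (291, 242, 9, 14)
```

View pics/topz.png

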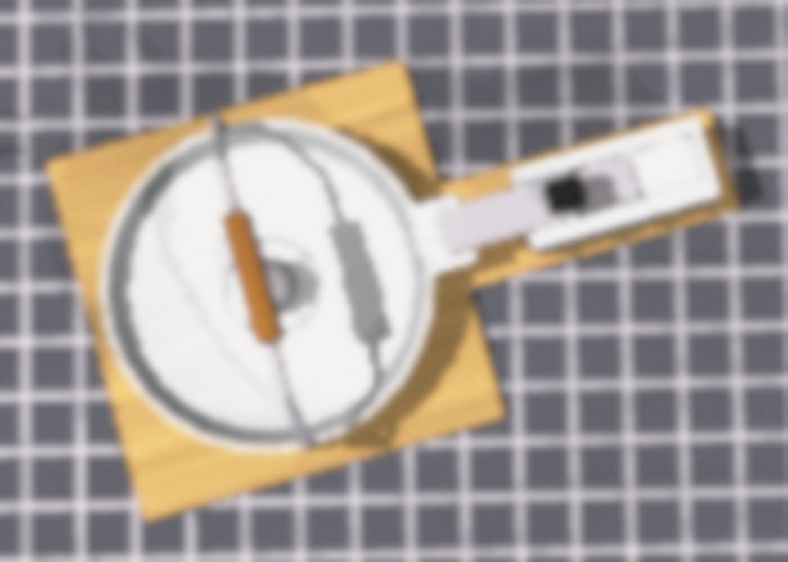

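View pics/scz.png

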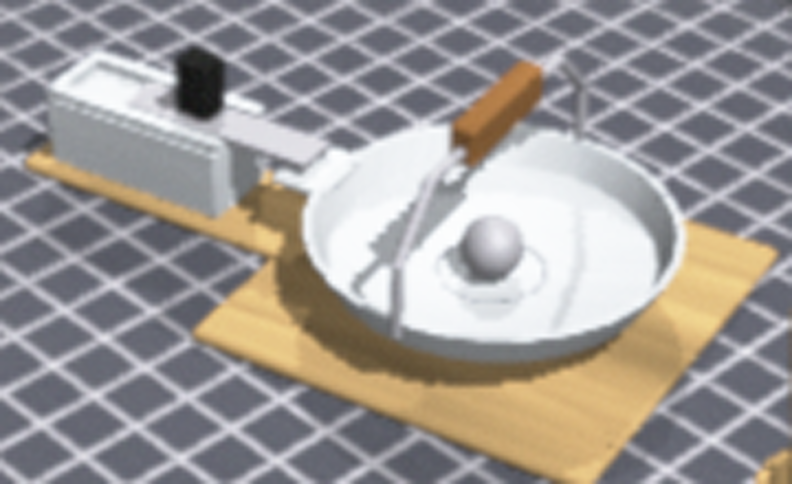

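The board corners, grip bar, latch knob and ear are all clear in the zoomed views (top zoom: corners (48,160), (402,62), (505,415), (148,520); knob (566,195); bar from (237,213) to (267,343)).

```bash
python3 - <<'E'
from h import *
K,R,t=cam("top");print("cam",-R.T@t)
Z=lambda x,y:((x+.5)/4.5-.5+225,(y+.5)/4.5-.5+190)
S=lambda x,y:((x+.5)/4.4-.5+250,(y+.5)/4.4-.5+230)
C=[ray("top",Z(*c),.008) for c in((48,160),(402,62),(505,415),(148,520))]
for c in C: print(c)
d=np.mean(C,0);print("center",d)
for i in range(4):
    v=C[(i+1)%4]-C[i];print(np.linalg.norm(v),np.degrees(np.arctan2(v[1],v[0])))
a,b=ray("top",Z(237,213),.135),ray("top",Z(267,343),.135)
print("bar",a,b,(a+b)/2,np.linalg.norm(a-b),np.degrees(np.arctan2(*(a-b)[1::-1])))
t=cv2.imread('pics/top0.png');h=cv2.cvtColor(t,cv2.COLOR_BGR2HSV)
m=cv2.inRange(h,(4,110,60),(16,255,225));m[:,:265]=0;m[:,296:]=0;m[:230]=0;m[272:]=0
c=max(cv2.findContours(m,0,1)[0],key=cv2.contourArea);r=cv2.minAreaRect(c);print(r,ray("top",r[0],.135))
print("knob top",ray("top",Z(566,194),.097))
print("tri bar",tri(S(497,113),Z(252,278)))
print("tri knob",tri(S(200,84),Z(566,194)))
print("rimlegs",ray("top",Z(219,122),.05),ray("top",Z(308,443),.05))
print("ball tri",tri(S(491,247),Z(283,285)))
s=ctrl.read_state();print(s['ee_pos'],s['orientation'])
# guide end corners top
print("guide far end",[ray("top",Z(*p),.059) for p in((697,118),(719,192),(517,180),(537,247))])
E
```

```text
cam [ 0.43709567 -0.08103552  1.53789647]
[0.61196134 0.22856578 0.008     ]
[ 6.70160826e-01 -1.92144931e-04  8.00000000e-03]
[ 0.44265081 -0.06162024  0.008     ]
[0.38108228 0.16591783 0.008     ]
center [0.52646381 0.0831678  0.008     ]
0.236045264497307 -75.72591587790704
0.23565699477378957 -164.89033218247081
0.23572072127455435 105.1408450651164
0.2392277367685135 15.181393511739056
bar [0.56359599 0.09160902 0.135     ] [0.48696525 0.07489995 0.135     ] [0.52528062 0.08325448 0.135     ] 0.07843126338317784 12.300615290134555
((280.8368225097656, 251.27980041503906), (28.146957397460938, 4.631777763366699), 75.25643920898438) [0.52545701 0.08263357 0.135     ]
knob top [ 0.57406492 -0.10228095  0.097     ]
tri bar (array([0.52618308, 0.08405869, 0.12476581]), array([0.14066372]))
tri knob (array([ 0.57564286, -0.10248294,  0.07980525]), array([0.00304551]))
rimlegs [0.62860908 0.11270425 0.05      ] [0.42780667 0.05976135 0.05      ]
ball tri (array([0.52459995, 0.07782642, 0.03389443]), array([4.86537295]))
[0.15030774 0.55453301 0.23853186] [-1.79906715e+02 -1.34966699e-02  1.64827369e+02]
guide far end [array([ 0.62309072, -0.18497746,  0.059     ]), array([ 0.57679167, -0.19722002,  0.059     ]), array([ 0.58705339, -0.07276579,  0.059     ]), array([ 0.54525387, -0.08419496,  0.059     ])]
```

```bash
python3 -m crank '[{"jaw":0,"xyz":[0,0,-4],"twist":0},{"jaw":0,"xyz":[0,0,-8],"twist":0},{"jaw":0,"xyz":[-3,-2.7,-10],"twist":0.1},{"jaw":0,"xyz":[-6,-5.4,-10],"twist":0.2},{"jaw":0,"xyz":[-9,-8.1,-10],"twist":0.3},{"jaw":0,"xyz":[-12,-10.8,-10],"twist":0.4},{"jaw":0,"xyz":[-15,-13.5,-10],"twist":0.5},{"jaw":0,"xyz":[-18.5,-16.7,-10],"twist":0.6},{"jaw":0,"xyz":[-22,-19.8,-10],"twist":0.7},{"jaw":0,"xyz":[-25.5,-23,-10],"twist":0.8},{"jaw":0,"xyz":[-29,-26.1,-10],"twist":0.9},{"jaw":0,"xyz":[-32.5,-29.3,-10],"twist":1.0},{"jaw":0,"xyz":[-36,-32.4,-10],"twist":1.05},{"jaw":0,"xyz":[-39.5,-35.6,-10],"twist":1.05},{"jaw":0,"xyz":[-43,-38.7,-10],"twist":1.05},{"jaw":0,"xyz":[-46.5,-41.9,-10],"twist":1.05},{"jaw":0,"xyz":[-50,-45,-10],"twist":1.05},{"jaw":0,"xyz":[-53,-47.7,-10],"twist":1.05},{"jaw":0,"xyz":[-56,-50.4,-10],"twist":1.05},{"jaw":0,"xyz":[-58.1,-52.4,-10],"twist":1.05}]'
python3 - <<'E'
from h import *
print(ctrl.read_state())
for n in("scene","top"):
    im=ctrl.capture(n)[:,:,::-1]; cv2.imwrite(f"pics/{n}1.png",im)
E
```

```text
time_s: 2.1
ee_pos: [0.5751, -0.1053, 0.3382]
orientation: [-179.9, -0.0, 104.6]
contact_force: [0.2, 0.5, 0.5]
width: 0.0856
{'time_s': 2.1, 'qpos': array([-1.71771939e+01,  1.45891846e+01,  7.41945251e+01, -2.05780233e-02,
        9.12722042e+01, -3.17535371e+01]), 'dq': array([-18.81190336,  16.60252768, -22.67397765,   1.04289255,
         6.92339484, -18.99490068]), 'joint_efforts': array([  0.66682186, -43.13707352, -25.26906967,  -0.18876951,
        -0.13752981,   0.22436889]), 'ee_pos': array([ 0.57511534, -0.10527106,  0.33824877]), 'orientation': array([-1.79941628e+02, -1.19316582e-02,  1.04575890e+02]), 'contact_force': array([0.1777376 , 0.5431754 , 0.49284766]), 'ft_torque': array([-0.01151605,  0.00943679, -0.00072985]), 'width': 0.0855555524293903}
```

View pics/scene1.png

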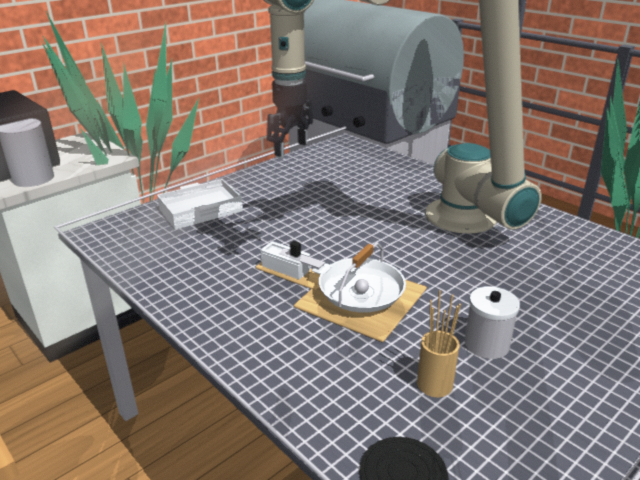

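The gripper stands open above the latch knob. The scene is otherwise unchanged, so I'll descend over the knob.

```bash
python3 -m crank '[{"jaw":0,"xyz":[0,0,3],"twist":0},{"jaw":0,"xyz":[0,0,7],"twist":0},{"jaw":0,"xyz":[0,0,11],"twist":0},{"jaw":0,"xyz":[0,0,14],"twist":0},{"jaw":0,"xyz":[0,0,17],"twist":0},{"jaw":0,"xyz":[0,0,19],"twist":0},{"jaw":0,"xyz":[0,0,21],"twist":0},{"jaw":0,"xyz":[0,0,22],"twist":0},{"jaw":0,"xyz":[0,0,22],"twist":0},{"jaw":0,"xyz":[0,0,22],"twist":0}]'
python3 - <<'E'
from h import *
for n in("scene","top"):
    im=ctrl.capture(n)[:,:,::-1]; cv2.imwrite(f"pics/{n}2.png",im)
    b=(230,170,180,135) if n=="scene" else (270,180,160,120)
    cv2.imwrite(f"pics/{n}2z.png",cv2.resize(im[b[1]:b[1]+b[3],b[0]:b[0]+b[2]],None,fx=4,fy=4,interpolation=cv2.INTER_CUBIC))
E
```

```text
time_s: 3.2
ee_pos: [0.5744, -0.1026, 0.1199]
orientation: [180.0, 0.0, 104.7]
contact_force: [1.1, -0.1, 0.5]
width: 0.0853
```

View pics/scene2z.png

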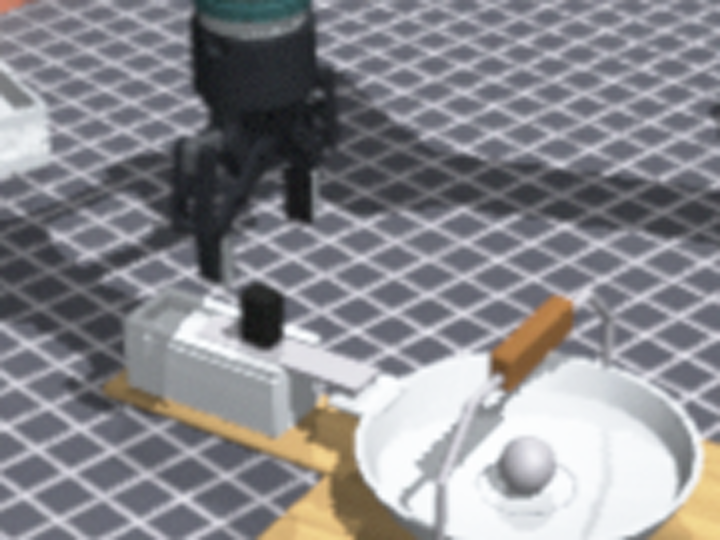

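The fingers straddle the knob squarely, at zoom (210,275) and (300,215) with the knob at (262,310). I'll go down the rest and close.

```bash
python3 -m crank '[{"jaw":0,"xyz":[0,0,1.5],"twist":0},{"jaw":0,"xyz":[0,0,3],"twist":0},{"jaw":0,"xyz":[0,0,4.0],"twist":0},{"jaw":0,"xyz":[0,0,4.4],"twist":0},{"jaw":0,"xyz":[0,0,4.4],"twist":0},{"jaw":120,"xyz":[0,0,4.4],"twist":0},{"jaw":160,"xyz":[0,0,4.4],"twist":0},{"jaw":230,"xyz":[0,0,4.4],"twist":0},{"jaw":230,"xyz":[0,0,4.4],"twist":0},{"jaw":230,"xyz":[0,0,4.4],"twist":0},{"jaw":230,"xyz":[0,0,4.4],"twist":0},{"jaw":230,"xyz":[0,0,4.4],"twist":0}]'
```

```text
time_s: 4.5
ee_pos: [0.5751, -0.1028, 0.0758]
orientation: [179.9, 0.0, 104.7]
contact_force: [2.4, 0.9, 2.1]
width: 0.019
```

```bash
python3 -m crank '[{"jaw":230,"xyz":[-0.5,0,0],"twist":0},{"jaw":230,"xyz":[-1,0,0],"twist":0},{"jaw":230,"xyz":[-1.5,0,0],"twist":0},{"jaw":230,"xyz":[-2,0,0],"twist":0},{"jaw":230,"xyz":[-2.5,0,0],"twist":0},{"jaw":230,"xyz":[-3,0,0],"twist":0},{"jaw":230,"xyz":[-3.4,0,0],"twist":0},{"jaw":230,"xyz":[-3.4,0,0],"twist":0},{"jaw":230,"xyz":[-3.4,0,0],"twist":0}]'
python3 -m crank '[{"jaw":230,"xyz":[-0.2,0,0],"twist":0},{"jaw":230,"xyz":[-0.4,0,0],"twist":0},{"jaw":230,"xyz":[-0.4,0,0],"twist":0}]'
```

```text
time_s: 5.4
ee_pos: [0.5841, -0.1369, 0.0758]
orientation: [179.9, 0.1, 104.7]
contact_force: [5.9, -0.0, 4.0]
width: 0.0191
time_s: 5.7
ee_pos: [0.5847, -0.1389, 0.0758]
orientation: [179.9, -0.0, 104.6]
contact_force: [4.6, 4.2, 6.3]
width: 0.0191
```

```bash
python3 -m crank '[{"jaw":230,"xyz":[-0.2,0,0],"twist":0},{"jaw":230,"xyz":[-0.4,0,0],"twist":0},{"jaw":230,"xyz":[-0.4,0,0],"twist":0}]'
python3 -m crank '[{"jaw":230,"xyz":[-0.2,0,0],"twist":0},{"jaw":230,"xyz":[-0.4,0,0],"twist":0},{"jaw":230,"xyz":[-0.4,0,0],"twist":0}]'
```

```text
time_s: 6.0
ee_pos: [0.5847, -0.139, 0.0758]
orientation: [179.9, -0.4, 104.6]
contact_force: [3.5, 14.4, 8.6]
width: 0.0189
time_s: 6.3
ee_pos: [0.5847, -0.1391, 0.0758]
orientation: [179.9, -0.8, 104.5]
contact_force: [3.0, 23.4, 11.6]
width: 0.0193
```

The end stop is reached: the tool no longer moves and the force climbs to 23 N. I'll relax, open and rise.

```bash
python3 -m crank '[{"jaw":230,"xyz":[0.4,0,0],"twist":0},{"jaw":230,"xyz":[0.7,0,0],"twist":0},{"jaw":230,"xyz":[0.7,0,0],"twist":0}]'
python3 -m crank '[{"jaw":150,"xyz":[0,0,0],"twist":0},{"jaw":0,"xyz":[0,0,0],"twist":0},{"jaw":0,"xyz":[0,0,0],"twist":0},{"jaw":0,"xyz":[0,0,0],"twist":0},{"jaw":0,"xyz":[0,0,0],"twist":0},{"jaw":0,"xyz":[0,0,-3],"twist":0},{"jaw":0,"xyz":[0,0,-7],"twist":0},{"jaw":0,"xyz":[0,0,-11],"twist":0},{"jaw":0,"xyz":[0,0,-15],"twist":0},{"jaw":0,"xyz":[0,0,-18],"twist":0},{"jaw":0,"xyz":[0,0,-18],"twist":0},{"jaw":0,"xyz":[0,0,-18],"twist":0}]'
python3 - <<'E'
from h import *
for n in("scene","top"):
    im=ctrl.capture(n)[:,:,::-1]; cv2.imwrite(f"pics/{n}3.png",im)
    b=(230,170,180,135) if n=="scene" else (225,190,175,125)
    cv2.imwrite(f"pics/{n}3z.png",cv2.resize(im[b[1]:b[1]+b[3],b[0]:b[0]+b[2]],None,fx=4,fy=4,interpolation=cv2.INTER_CUBIC))
E
```

```text
time_s: 6.6
ee_pos: [0.5846, -0.1389, 0.0758]
orientation: [179.9, -0.1, 104.7]
contact_force: [4.0, 6.8, 6.6]
width: 0.019
time_s: 7.8
ee_pos: [0.5839, -0.1407, 0.2558]
orientation: [180.0, 0.0, 104.7]
contact_force: [-0.3, 0.0, -0.5]
width: 0.0852
```

View pics/scene3z.png

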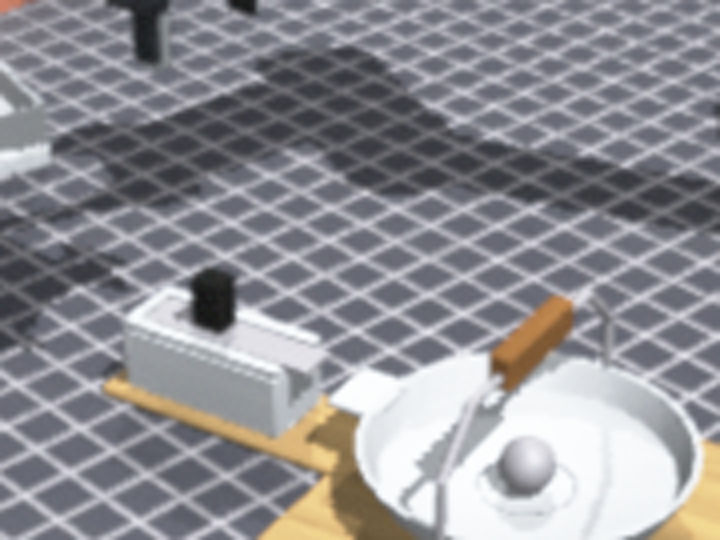

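The latch is fully back (knob at zoom (213,298)), the ear is free, and the pan and ball are undisturbed. I'll move over the bar, turning 90° for the grasp.

```bash
python3 -m crank '[{"jaw":0,"xyz":[1,0,0],"twist":0.1},{"jaw":0,"xyz":[3,0,0],"twist":0.22},{"jaw":0,"xyz":[5,0,0],"twist":0.35},{"jaw":0,"xyz":[7,0,0],"twist":0.48},{"jaw":0,"xyz":[9,0,0],"twist":0.61},{"jaw":0,"xyz":[11,0,0],"twist":0.74},{"jaw":0,"xyz":[13,0,0],"twist":0.87},{"jaw":0,"xyz":[15,0,0],"twist":1.0},{"jaw":0,"xyz":[17,0.1,0],"twist":1.13},{"jaw":0,"xyz":[19,0.1,0],"twist":1.26},{"jaw":0,"xyz":[21,0.1,0],"twist":1.39},{"jaw":0,"xyz":[22.5,0.1,0],"twist":1.5},{"jaw":0,"xyz":[23.1,0.1,0],"twist":1.571},{"jaw":0,"xyz":[23.1,0.1,0],"twist":1.571},{"jaw":0,"xyz":[23.1,0.1,0],"twist":1.571},{"jaw":0,"xyz":[23.1,0.1,0],"twist":1.571}]'
python3 -m crank '[{"jaw":0,"xyz":[0,0,2],"twist":0},{"jaw":0,"xyz":[0,0,4],"twist":0},{"jaw":0,"xyz":[0,0,6],"twist":0},{"jaw":0,"xyz":[0,0,8],"twist":0},{"jaw":0,"xyz":[0,0,9],"twist":0},{"jaw":0,"xyz":[0,0,9],"twist":0},{"jaw":0,"xyz":[0,0,9],"twist":0}]'
python3 - <<'E'
from h import *
for n in("scene","top"):
    im=ctrl.capture(n)[:,:,::-1]; cv2.imwrite(f"pics/{n}4.png",im)
    b=(280,170,180,135) if n=="scene" else (225,190,175,125)
    cv2.imwrite(f"pics/{n}4z.png",cv2.resize(im[b[1]:b[1]+b[3],b[0]:b[0]+b[2]],None,fx=4,fy=4,interpolation=cv2.INTER_CUBIC))
E
```

```text
time_s: 9.5
ee_pos: [0.5263, 0.0827, 0.2546]
orientation: [-180.0, 0.1, 14.7]
contact_force: [1.2, 0.3, 0.1]
width: 0.0855
time_s: 10.2
ee_pos: [0.527, 0.083, 0.1658]
orientation: [180.0, -0.0, 14.6]
contact_force: [0.7, -0.3, 0.3]
width: 0.0852
```

View pics/scene4z.png

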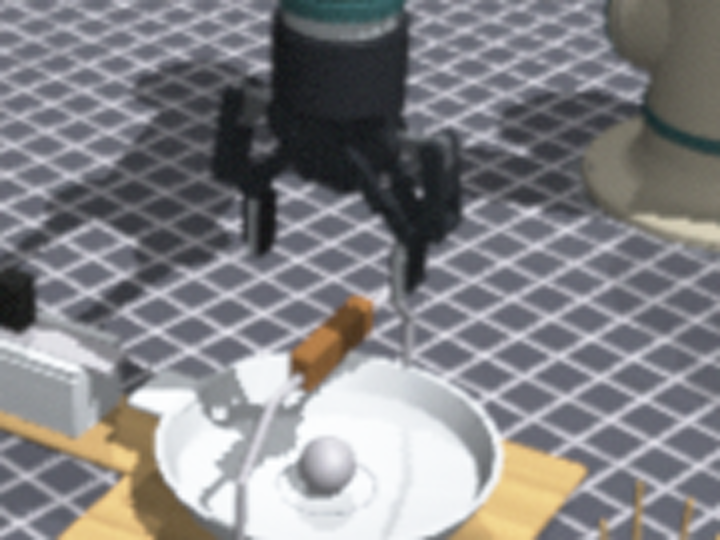

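View pics/top4z.png

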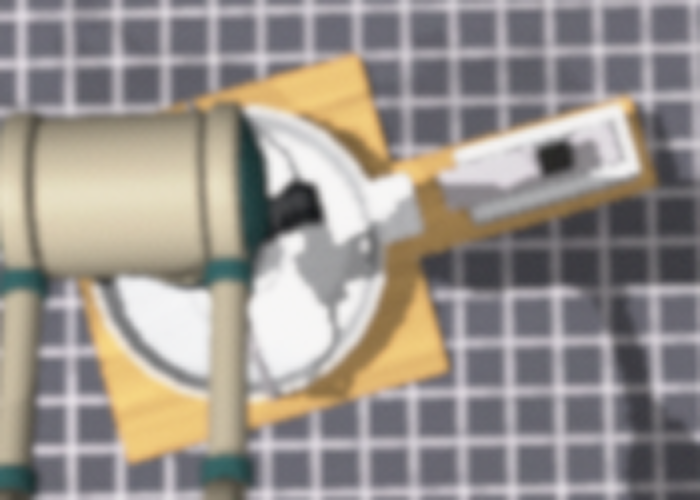

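Fingers straddle the bar centrally (tip midpoint about zoom (335,268), bar below at (335,345)). I'll descend and close gently.

```bash
python3 -m crank '[{"jaw":0,"xyz":[0,0,1.5],"twist":0},{"jaw":0,"xyz":[0,0,3],"twist":0},{"jaw":0,"xyz":[0,0,4.3],"twist":0},{"jaw":0,"xyz":[0,0,5.2],"twist":0},{"jaw":0,"xyz":[0,0,5.2],"twist":0},{"jaw":0,"xyz":[0,0,5.2],"twist":0},{"jaw":80,"xyz":[0,0,5.2],"twist":0},{"jaw":130,"xyz":[0,0,5.2],"twist":0},{"jaw":160,"xyz":[0,0,5.2],"twist":0},{"jaw":170,"xyz":[0,0,5.2],"twist":0},{"jaw":175,"xyz":[0,0,5.2],"twist":0}]'
python3 -m crank '[{"jaw":180,"xyz":[0,0,0],"twist":0},{"jaw":184,"xyz":[0,0,0],"twist":0},{"jaw":188,"xyz":[0,0,0],"twist":0},{"jaw":192,"xyz":[0,0,0],"twist":0},{"jaw":196,"xyz":[0,0,0],"twist":0},{"jaw":200,"xyz":[0,0,0],"twist":0},{"jaw":206,"xyz":[0,0,0],"twist":0},{"jaw":214,"xyz":[0,0,0],"twist":0},{"jaw":230,"xyz":[0,0,0],"twist":0},{"jaw":250,"xyz":[0,0,0],"twist":0},{"jaw":250,"xyz":[0,0,0],"twist":0},{"jaw":250,"xyz":[0,0,0],"twist":0}]'
```

```text
time_s: 11.4
ee_pos: [0.5265, 0.0832, 0.1134]
orientation: [180.0, -0.0, 14.7]
contact_force: [-0.8, 0.2, -0.0]
width: 0.0266
time_s: 12.6
ee_pos: [0.5264, 0.0837, 0.1135]
orientation: [-179.9, -0.0, 14.6]
contact_force: [-0.6, 4.1, 2.7]
width: 0.015
```

```bash
python3 -m crank '[{"jaw":250,"xyz":[0,0,-0.1],"twist":0},{"jaw":250,"xyz":[0,0,-0.2],"twist":0},{"jaw":250,"xyz":[0,0,-0.4],"twist":0},{"jaw":250,"xyz":[0,0,-0.6],"twist":0},{"jaw":250,"xyz":[0,0,-0.8],"twist":0},{"jaw":250,"xyz":[0,0,-1.0],"twist":0},{"jaw":250,"xyz":[0,0,-1.2],"twist":0},{"jaw":250,"xyz":[0,0,-1.4],"twist":0},{"jaw":250,"xyz":[0,0,-1.5],"twist":0},{"jaw":250,"xyz":[0,0,-1.5],"twist":0},{"jaw":250,"xyz":[0,0,-1.5],"twist":0}]'
python3 - <<'E'
from h import *
print(ctrl.read_state()['ft_torque'])
im=ctrl.capture("scene")[:,:,::-1]; cv2.imwrite("pics/s5.png",im)
cv2.imwrite("pics/s5z.png",cv2.resize(im[170:330,280:460],None,fx=3.7,fy=3.7,interpolation=cv2.INTER_CUBIC))
E
```

```text
time_s: 13.7
ee_pos: [0.5264, 0.0832, 0.1283]
orientation: [-180.0, -0.0, 14.7]
contact_force: [0.4, -0.2, -5.4]
width: 0.0152
[-0.01412507 -0.03260569 -0.02877328]
```

View pics/s5z.png

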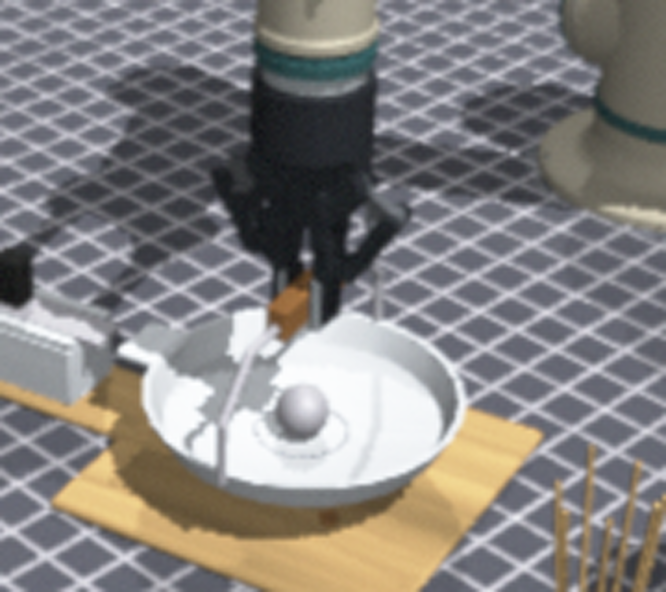

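The pan has lifted clear (about 5.4 N load), level, with the ball at zoom (301,410) in the middle of the ring. I'll continue up.

```bash
python3 -m crank '[{"jaw":250,"xyz":[0,0,-0.1],"twist":0},{"jaw":250,"xyz":[0,0,-0.3],"twist":0},{"jaw":250,"xyz":[0,0,-0.6],"twist":0},{"jaw":250,"xyz":[0,0,-1.0],"twist":0},{"jaw":250,"xyz":[0,0,-1.5],"twist":0},{"jaw":250,"xyz":[0,0,-2.0],"twist":0},{"jaw":250,"xyz":[0,0,-2.5],"twist":0},{"jaw":250,"xyz":[0,0,-3.0],"twist":0},{"jaw":250,"xyz":[0,0,-3.5],"twist":0},{"jaw":250,"xyz":[0,0,-4.0],"twist":0},{"jaw":250,"xyz":[0,0,-4.5],"twist":0},{"jaw":250,"xyz":[0,0,-5.0],"twist":0},{"jaw":250,"xyz":[0,0,-5.5],"twist":0},{"jaw":250,"xyz":[0,0,-6.0],"twist":0},{"jaw":250,"xyz":[0,0,-6.5],"twist":0},{"jaw":250,"xyz":[0,0,-7.0],"twist":0},{"jaw":250,"xyz":[0,0,-7.5],"twist":0},{"jaw":250,"xyz":[0,0,-8.0],"twist":0},{"jaw":250,"xyz":[0,0,-8.3],"twist":0},{"jaw":250,"xyz":[0,0,-8.5],"twist":0}]'
python3 -m crank '[{"jaw":250,"xyz":[0,0,0],"twist":0},{"jaw":250,"xyz":[0,0,0],"twist":0},{"jaw":250,"xyz":[0,0,0],"twist":0},{"jaw":250,"xyz":[0,0,0],"twist":0}]'
python3 - <<'E'
from h import *
im=ctrl.capture("scene")[:,:,::-1]
cv2.imwrite("pics/s6z.png",cv2.resize(im[130:330,260:460],None,fx=3,fy=3,interpolation=cv2.INTER_CUBIC))
E
```

```text
time_s: 15.75
ee_pos: [0.5266, 0.0832, 0.2137]
orientation: [180.0, -0.0, 14.7]
contact_force: [0.8, -0.0, -5.9]
width: 0.0151
time_s: 16.15
ee_pos: [0.5263, 0.0832, 0.2131]
orientation: [-180.0, 0.0, 14.7]
contact_force: [-1.4, -0.5, -5.8]
width: 0.015
```

View pics/s6z.png

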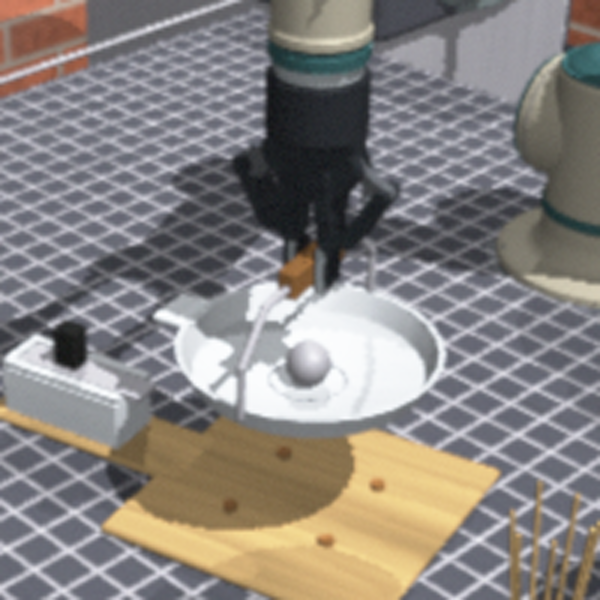

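The pan is 10 cm up, level, with the ball centred at zoom (308,362). I'll make the quarter turn slowly (negative twist, since tool z points down).

```bash
python3 -m crank '[{"jaw":250,"xyz":[0,0,0],"twist":-0.01},{"jaw":250,"xyz":[0,0,0],"twist":-0.03},{"jaw":250,"xyz":[0,0,0],"twist":-0.06},{"jaw":250,"xyz":[0,0,0],"twist":-0.1},{"jaw":250,"xyz":[0,0,0],"twist":-0.15},{"jaw":250,"xyz":[0,0,0],"twist":-0.2},{"jaw":250,"xyz":[0,0,0],"twist":-0.25},{"jaw":250,"xyz":[0,0,0],"twist":-0.3},{"jaw":250,"xyz":[0,0,0],"twist":-0.35},{"jaw":250,"xyz":[0,0,0],"twist":-0.4},{"jaw":250,"xyz":[0,0,0],"twist":-0.45},{"jaw":250,"xyz":[0,0,0],"twist":-0.5},{"jaw":250,"xyz":[0,0,0],"twist":-0.55},{"jaw":250,"xyz":[0,0,0],"twist":-0.6},{"jaw":250,"xyz":[0,0,0],"twist":-0.65},{"jaw":250,"xyz":[0,0,0],"twist":-0.7},{"jaw":250,"xyz":[0,0,0],"twist":-0.74},{"jaw":250,"xyz":[0,0,0],"twist":-0.77},{"jaw":250,"xyz":[0,0,0],"twist":-0.79},{"jaw":250,"xyz":[0,0,0],"twist":-0.8}]'
python3 - <<'E'
from h import *
im=ctrl.capture("scene")[:,:,::-1]
cv2.imwrite("pics/s7z.png",cv2.resize(im[130:330,260:460],None,fx=3,fy=3,interpolation=cv2.INTER_CUBIC))
E
```

```text
time_s: 18.2
ee_pos: [0.5264, 0.0832, 0.2133]
orientation: [-180.0, -0.0, 60.6]
contact_force: [0.5, 0.2, -6.2]
width: 0.0153
```

View pics/s7z.png

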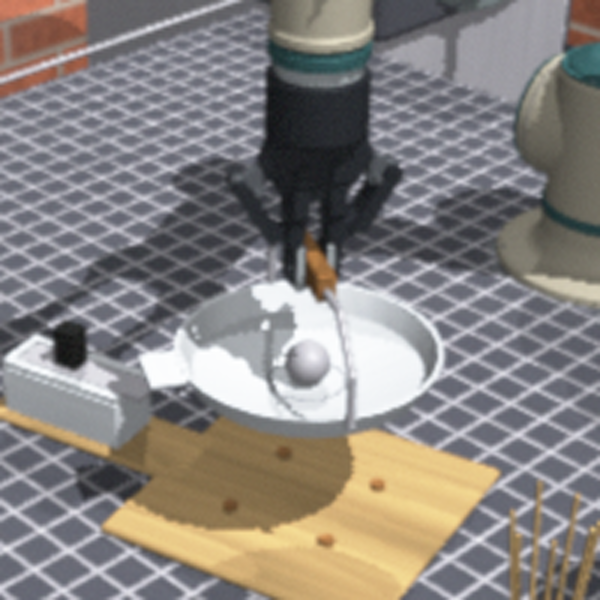

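The pan is halfway round with the ball still centred at zoom (307,362). Continuing.

```bash
python3 -m crank '[{"jaw":250,"xyz":[0,0,0],"twist":-0.01},{"jaw":250,"xyz":[0,0,0],"twist":-0.03},{"jaw":250,"xyz":[0,0,0],"twist":-0.06},{"jaw":250,"xyz":[0,0,0],"twist":-0.1},{"jaw":250,"xyz":[0,0,0],"twist":-0.15},{"jaw":250,"xyz":[0,0,0],"twist":-0.2},{"jaw":250,"xyz":[0,0,0],"twist":-0.25},{"jaw":250,"xyz":[0,0,0],"twist":-0.3},{"jaw":250,"xyz":[0,0,0],"twist":-0.35},{"jaw":250,"xyz":[0,0,0],"twist":-0.4},{"jaw":250,"xyz":[0,0,0],"twist":-0.45},{"jaw":250,"xyz":[0,0,0],"twist":-0.5},{"jaw":250,"xyz":[0,0,0],"twist":-0.55},{"jaw":250,"xyz":[0,0,0],"twist":-0.6},{"jaw":250,"xyz":[0,0,0],"twist":-0.65},{"jaw":250,"xyz":[0,0,0],"twist":-0.7},{"jaw":250,"xyz":[0,0,0],"twist":-0.73},{"jaw":250,"xyz":[0,0,0],"twist":-0.75},{"jaw":250,"xyz":[0,0,0],"twist":-0.765},{"jaw":250,"xyz":[0,0,0],"twist":-0.77}]'
python3 -m crank '[{"jaw":250,"xyz":[0,0,0],"twist":0},{"jaw":250,"xyz":[0,0,0],"twist":0},{"jaw":250,"xyz":[0,0,0],"twist":0},{"jaw":250,"xyz":[0,0,0],"twist":0},{"jaw":250,"xyz":[0,0,0],"twist":0},{"jaw":250,"xyz":[0,0,0],"twist":0},{"jaw":250,"xyz":[0,0,0],"twist":0},{"jaw":250,"xyz":[0,0,0],"twist":0}]'
python3 - <<'E'
from h import *
s=ctrl.read_state();print(s['ee_pos'],s['dq'].round(2))
for n in("scene","top"):
    im=ctrl.capture(n)[:,:,::-1]; b=(260,130,200,200) if n=="scene" else (225,180,200,150)
    cv2.imwrite(f"pics/{n}8.png",im);cv2.imwrite(f"pics/{n}8z.png",cv2.resize(im[b[1]:b[1]+b[3],b[0]:b[0]+b[2]],None,fx=3,fy=3,interpolation=cv2.INTER_CUBIC))
h=cv2.cvtColor(im,cv2.COLOR_BGR2HSV);m=cv2.inRange(h,(0,0,0),(180,255,50));m[:220]=0;m[250:]=0;m[:,:340]=0;m[:,380:]=0
ys,xs=np.where(m>0);print("knob top now",ray("top",(xs.mean(),ys.mean()),.097) if len(xs) else None)
E
```

```text
time_s: 20.25
ee_pos: [0.5265, 0.0832, 0.2133]
orientation: [180.0, -0.0, 104.7]
contact_force: [0.2, 0.0, -6.6]
width: 0.015
time_s: 21.05
ee_pos: [0.5265, 0.0832, 0.2133]
orientation: [180.0, -0.0, 104.6]
contact_force: [-0.2, 0.1, -5.6]
width: 0.0153
[0.52645977 0.08321297 0.21329888] [-0.03  0.12  0.04  0.19 -0.04  0.08]
knob top now [ 0.58318737 -0.13816001  0.097     ]
```

View pics/scene8z.png

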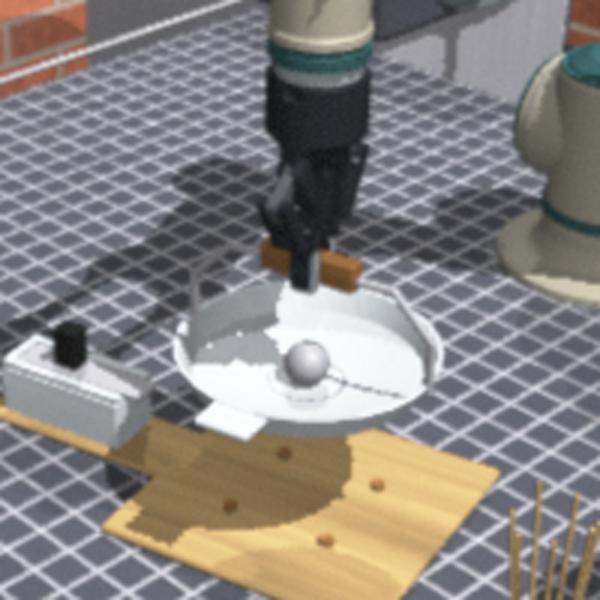

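View pics/top8.png

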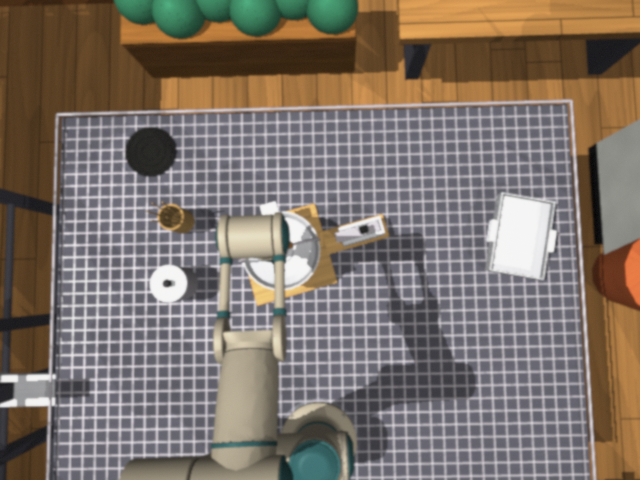

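The ear (top view (268,210)) now points across the shelf. The pan is level, the ball is centred at zoom (307,363), the latch is still back and the bystanders are unmoved. I'll hand it in.

```bash
python3 -c "from station import ctrl; print(ctrl.close_job())"
```

```text
the job is handed in; nothing more can be done
None
```

I drew the latch back, lifted the pan 10 cm by its wooden grip, turned it a quarter turn counter-clockwise, and handed the job in at about 21 s while still holding it. No verdict is reported, so the points below are from my own checks.

- **Latch:** I pulled it until it stopped moving and the force rose to 23 N. The tool had moved 37 mm by then. A last picture puts the knob about 37 mm back from its starting place, with the ear free. I inferred the end stop from the force; the joint value itself can't be read.
- **Pan:** the tool rose from 0.1135 m to 0.2133 m and turned 90° (yaw 14.7° to 104.6°), with the tool vertical, over the dock centre and still. The load is about 5.6 N and the grip opening is steady at 15 mm. The 15 mm is slightly under the bar's 16 mm, and the gripper read about 1 mm low on the latch too.
- **Ball and other things:** by eye, in the last pictures the ball sits in the middle of the ring. The pan looks level, its ear points across the shelf along the dock's +x, and the other things stand where they were.

None of the checks failed or disagreed.

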